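Scan the label on the larger carton

ROBOT

A 7-joint arm with a two-finger parallel gripper is mounted at the origin on a cart in front of the work surface, level with it; the furniture and walls round the work are solid. World frame = base frame: x ahead of the robot, y to its left, z up, the work surface at z = 0. Lengths are in m, angles in rad, forces in N, time in s.
With the tool pointing down it reaches from about 0.4 to 0.85 m from the base axis. Payload 4.5 kg.
Tool frame: the origin (TCP) lies at the very end of the fingers, on their centre line; the grasp point (between the pads) lies 19 mm behind it (manip.grip_point_offset is the distance from the TCP to the grasp point, in m); z points along the fingers, y is the line along which they close (so a half turn about z gives the same grasp; the last joint's range is limited). The gripper opens to 88 mm and grips with 3 to 60 N. Pads are 18 mm wide; open, the fingers measure 123 mm over their backs; the gripper's body (75 mm by 187 mm) begins 45 mm behind the grasp point.
Start: joints at [1.237, 0.689, -0.195, 1.565, 0.157, 0.902, -0.215], TCP at [0.225, -0.583, 0.239] pointing down, gripper open.
Joint ranges: [-3.01, 3.01], [-0.46, 2.08], [-1.47, 1.51], [0.13, 2.56], [-1, 4.14], [0.04, 2.09], [-2.66, 2.66]. Speed limits (rad/s): [2.57, 2.57, 3.14, 3.14, 3.14, 3.14, 3.14].

INTERFACE

Orientations are given as a unit quaternion [w, x, y, z].
In Python, from station import manip gives the robot as it stands.
- The arm moves only by the tool servo_tool, never from a script. Its argument "motion" is a list of rows, each a list of 3 entries, a list of its own where there are three numbers: the shift along the tool's x, y, z in cm, then the turn about the tool's z in rad, then the closure, from -1 (fully open) to 1 (shut). A call has exactly 10 rows; each row shifts and turns the commanded pose from where the row before left it, along the tool's axes as they then stand; what a row does not reach is not made up. A row lasts 1/10 s, in which the tool goes at most 50 mm and 8.59 degrees, less where a joint would pass 70% of its speed; a pose out of reach is approached as far as the arm can. A call is refused whole if a number of a shift passes 5 or a number of a turn 0.15, either way. A call with a gripper value outside its range is refused whole. The fingers move at their own pace and stop on an object; "grip_force" is the grip in N (left out, the last holds). Time passes only in rows, so rows that do not move let the fingers close, or fill a call up. It gives the time, the measured TCP pose, the force, the opening and the grip force at its end, in the units of the state.
- manip.sense(): the state, without advancing time (a new reading comes with each control period).
- manip.get_image(name): name is "side" or "top" or "wrist"; returns a dict with "frame" (480x640x3 uint8, red, green, blue), "depth" (480x640 float32, m along the optical axis (not along the pixel's ray), 0 where there is no reading), "fx", "fy", "cx", "cy" (pixels), "xyz" and "orientation" of the camera in the world. Camera axes: x right, y down, z forward; pixel columns grow to the right and rows downward; lengths in m; the calibration is good to about 2 mm. A picture is of the moment at which its call begins.
- manip.finish_job(): hands the job in; it is judged then, once.
The state is a dict: "time": time; "q": joint angles; "joint_velocities": joint speeds; "tau": joint torques, N m; "ee_pos": TCP position; "ee_rot": TCP orientation; "ft_force": force on the tool from outside, world axes, zero at the start; "torque": the same for the moment, N m; "finger_gap": finger opening in m; "gripper_force": force on a finger pad.
Only numpy, scipy, OpenCV 4.12 (cv2) and the standard library are available. Lean on these libraries where they do the work, as an engineer would, in place of code of your own. Each camera call takes 0.05 s, during which the arm holds its last target. There are 200 camera calls.

TASK

Take the hand scanner off its charging pad and scan the white barcode label on top of the larger carton: hold the scanner upright and centred over the label, its window about 5 cm above it and the long side of its head along the long side of the label, and keep it still for two seconds. Then set the scanner back upright on the middle of its charging pad and let go, without dropping it. Do not scan the small carton's label, and leave both cartons where they are.

Things in the scene. Friction and masses are not known exactly. Their poses are not given: they have to be found in the camera images.
- scanner: Upright grey and black hand scanner, 128 mm high, 0.2 kg, loose, standing on the charging pad. Origin: centre of its underside, which is the scan window; z points up, it scans downward (-z). The head at the bottom is 76 mm (x) by 46 mm (y) up to 24 mm height, then a 54 x 34 mm shoulder up to 37 mm; above it up to 128 mm stands the straight grip, 34 mm (x) by 27 mm (y) with flat sides. The scan line runs along x, the long side of the head. Either way round is the same.
- charge_pad: Flat grey charging pad with a black rubber top, 110 mm (x) by 130 mm (y), 10 mm thick, fixed to the desk. Origin: centre of its underside, on the desk; its top is 10 mm higher.
- carton_label (a point): Centre of the white barcode label, 60 mm (x) by 34 mm (y), flat on the top of the larger carton (166 x 116 mm, 60 mm high, 0.6 kg, loose, 61 mm above the desk; the label lies towards one corner of the top, its centre 34 mm along x and 36 mm along y from the middle of the top, which is at (+34, +36) mm from it). x: the label's and the carton's long side; z: up.
- small_carton_label (a point): Centre of the like barcode label, 60 mm (x) by 34 mm (y), on the top of the small carton (78 x 40 mm, 30 mm high, loose). x: along its long side; z: up. Not to be scanned.
Not all that is in view belongs to the job. What is shaped like the scanner but blue is not meant.

How it is judged:
On the way:
1. the scanner is held still for a second over the larger carton's label: centred within 20 mm, window 20 to 90 mm above it, upright within 11 degrees, head along the label within 15 degrees (horizontal distance between scanner and carton_label below 0.02 m and z of scanner in the frame of carton_label between 0.02 and 0.09 m and angle between scanner's own z axis and vertical below 0.2 rad and angle between the x axis of scanner and the x axis of carton_label, either way round below 0.26 rad and linear speed of scanner below 0.03 m/s and contact force between the fingers and scanner above 0.5 N), for 1 s.
At the end, for the whole second after the job is handed in: The scanner stands upright (within 6 degrees) and at rest on its charging pad, within 30 mm of the pad's centre, after the scan; both cartons are within 20 mm of where they stood (horizontal distance between scanner and charge_pad below 0.03 m and z of scanner in the frame of charge_pad between 0.006 and 0.014 m and angle between scanner's own z axis and vertical below 0.1 rad and linear speed of scanner below 0.02 m/s and distance of each of carton_label, small_carton_label from where it was at the start of the episode below 0.02 m); the robot touches nothing.
It fails at once if the small carton's label is scanned (scanner within 20 mm of its centre and less than 90 mm above it) (horizontal distance between scanner and small_carton_label below 0.02 m and z of scanner in the frame of small_carton_label below 0.09 m).
It fails at once if the scanner is dropped (it falls freely for more than about 2 cm) (contact force between the fingers and scanner below 0.05 N and linear speed of scanner above 0.6 m/s).
It fails at once if a carton is pushed more than 20 mm from its place (distance of any of carton_label, small_carton_label from where it was at the start of the episode above 0.02 m).
It also fails if it takes over 51 s, if anything falls off the work surface, if the arm or the gripper's body presses on something with over 40 N, if the wrist force passes 120 N, or if a joint passes its speed limit or range.

## Working session

There is one attempt and no reset: what is moved stays moved. The work goes in short steps, Python scripts to look and compute and a tool call to move; the robot and the scene stay as the last step left them, time stands still between calls to the robot, and variables do not carry over. Pictures are saved under pics/ and viewed, at most 10 in all, crops included, and the job is handed in when it is done.

Besides the shell and the picture viewer there is one more tool, called after ">>>" in YAML: its name, and indented under it one key for each argument. servo_tool: Moves the arm, as the interface text tells. Its arguments: {"type":"object","properties":{"motion":{"type":"array","items":{"type":"array"}},"grip_force":{"type":"number"}},"required":["motion"]}

```bash
mkdir -p pics
cat > h.py <<'E'
from station import manip
import numpy as np, cv2, pickle
from scipy.spatial.transform import Rotation as R
def rot(q): return R.from_quat([q[1],q[2],q[3],q[0]]).as_matrix()
def grab(n):
    d=manip.get_image(n); pickle.dump(d,open(f'{n}.pkl','wb')); return d
def load(n): return pickle.load(open(f'{n}.pkl','rb'))
def cloud(d):
    v,u=np.mgrid[:480,:640]; z=d['depth']
    p=np.stack([(u-d['cx'])/d['fx']*z,(v-d['cy'])/d['fy']*z,z],-1)
    return p@rot(d['orientation']).T+np.array(d['xyz'])
def save(d,f): cv2.imwrite(f,d['frame'][:,:,::-1])
E
python3 - <<'E'
from h import *
for n in ['top','side']:
    d=grab(n); save(d,f'pics/{n}0.png'); print(n,d['xyz'])
s=manip.sense(); print(s['ee_pos'],s['ee_rot'],s['time'])
E
```

```text
top [ 0.26870101 -0.01499665  1.19954566]
side [0.0916801  0.60673963 0.47739358]
[ 0.22449664 -0.58268873  0.23799443] [-7.96875939e-04  9.83127543e-01  1.82919525e-01 -2.14841418e-04] 0.1
```

View pics/top0.png

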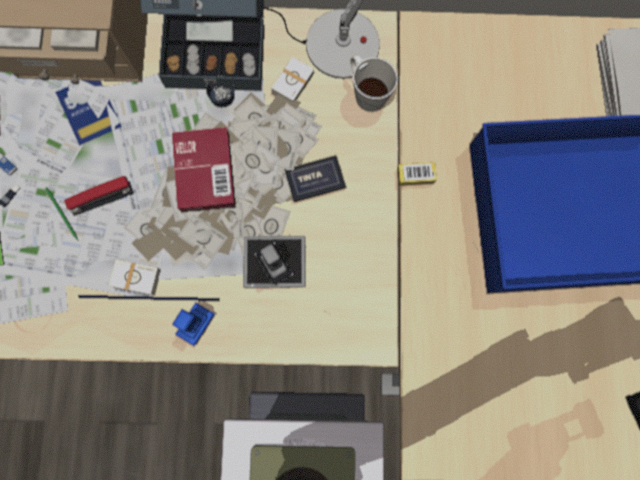

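View pics/side0.png

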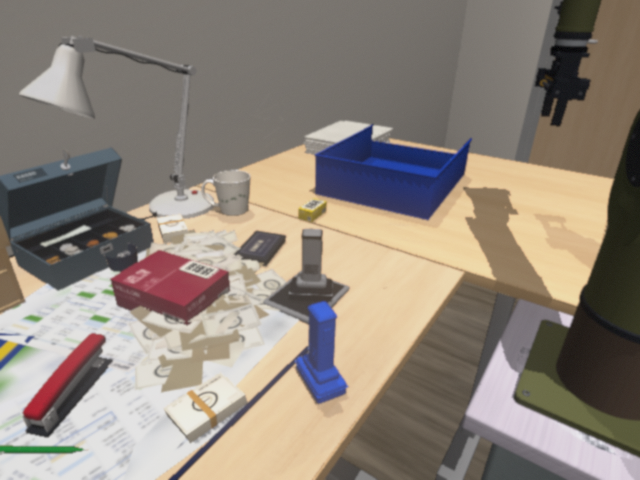

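The top view shows two things that could be taken for the scanner: the grey one on the pad at (271,262), which I choose, and the blue lookalike at (193,322), which is not meant. The larger red carton's label is at (221,180). The small yellow carton's label, at (418,173), must not be scanned. Next I measure and check the choice in a close crop.

Run:
```python
from h import *
d=load('top'); P=cloud(d); f=d['frame'].astype(int)
def rect(n,m):
    p=P[m]; c,s,a=cv2.minAreaRect(p[:,:2].astype(np.float32)); print(n,m.sum(),'c',np.round(c,4),'s',np.round(s,3),'ang',round(a,1),'z',round(float(np.median(p[:,2])),4))
v,u=np.mgrid[:480,:640]
def box(a,b,c,e): return (u>=a)&(u<b)&(v>=c)&(v<e)
grey=f.max(2)-f.min(2)
z=P[...,2]
rect('grip top',box(235,315,225,300)&(z>.128)&(z<.145))
rect('head',box(235,315,225,300)&(z>.028)&(z<.04))
rect('pad',box(238,312,230,295)&(z>.005)&(z<.04)&(d['depth']>0))
rect('carton',box(160,245,115,220)&(z>.05))
rect('label',box(205,240,155,205)&(z>.05)&(f.min(2)>110))
rect('small',box(395,442,155,190)&(z>.02))
print('wall heights: lamp etc max z near', z[100:300,120:400].max())
a=d['frame'][150:310,150:330,::-1]; cv2.imwrite('pics/c1.png',cv2.resize(a,None,fx=3.7,fy=3.7,interpolation=cv2.INTER_CUBIC))
```

```text
grip top 276 c [0.4607 0.0699] s [0.036 0.028] ang 31.1 z 0.1404
head 332 c [0.4608 0.0701] s [0.076 0.047] ang 31.7 z 0.0344
pad 3099 c [0.4697 0.0704] s [0.136 0.154] ang 1.4 z 0.012
carton 4446 c [0.4909 0.1558] s [0.54 0.15] ang 22.0 z 0.0612
label 522 c [0.4616 0.104 ] s [0.45  0.051] ang 25.2 z 0.0625
small 727 c [ 0.4944 -0.1147] s [0.084 0.486] ang 56.4 z 0.0317
wall heights: lamp etc max z near 1.1995456574040226
```

View pics/c1.png

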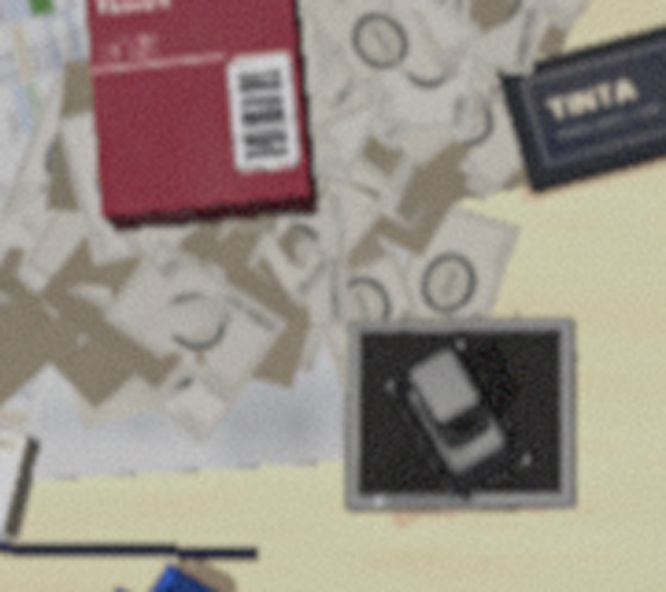

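The crop shows a grey and black scanner standing turned on the pad, so the choice is right. The pad corners are near crop (348,322)-(575,505), and the label is at crop (265,113), with its long side along the carton's long side. Zero-depth pixels spoiled some of the fits, so I refit those.

Run:
```python
from h import *
d=load('top'); P=cloud(d); f=d['frame'].astype(int); z=P[...,2]; ok=d['depth']>0
v,u=np.mgrid[:480,:640]
def box(a,b,c,e): return (u>=a)&(u<b)&(v>=c)&(v<e)&ok
def rect(n,m):
    m=cv2.morphologyEx(m.astype(np.uint8),cv2.MORPH_OPEN,np.ones((3,3)))>0
    p=P[m]; c,s,a=cv2.minAreaRect(p[:,:2].astype(np.float32)); print(n,m.sum(),'c',np.round(c,4),'s',np.round(s,3),'ang',round(a,1),'z',round(float(np.median(p[:,2])),4))
rect('grip top',box(235,315,225,300)&(z>.128)&(z<.145))
rect('carton',box(160,245,115,220)&(z>.055)&(z<.07))
rect('label',box(205,240,155,205)&(z>.05)&(z<.07)&(f.min(2)>100))
rect('small',box(395,442,155,190)&(z>.02)&(z<.04))
rect('pad',box(238,312,230,295)&(z>.006)&(z<.016))
# pad from read corners (plane z=.01)
for c in [(348,322),(575,320),(575,507),(348,507)]:
    uu,vv=150+c[0]/3.7,150+c[1]/3.7
    r=rot(d['orientation'])@np.array([(uu-d['cx'])/d['fx'],(vv-d['cy'])/d['fy'],1]); o=np.array(d['xyz'])
    print(np.round(o+r*(.01-o[2])/r[2],3))
s=manip.sense(); Rt=rot(s['ee_rot']); print(np.round(Rt,3))
```

```text
grip top 270 c [0.4606 0.0697] s [0.036 0.027] ang 30.3 z 0.1405
carton 4326 c [0.6542 0.222 ] s [0.167 0.116] ang 7.9 z 0.0612
label 545 c [0.6286 0.1825] s [0.071 0.037] ang 8.2 z 0.0625
small 716 c [ 0.6649 -0.228 ] s [0.042 0.08 ] ang 5.3 z 0.0317
pad 2169 c [0.4726 0.0739] s [0.117 0.137] ang 2.3 z 0.0118
[0.52  0.135 0.01 ]
[0.524 0.007 0.01 ]
[0.417 0.004 0.01 ]
[0.414 0.131 0.01 ]
[[ 0.933  0.36  -0.001]
 [ 0.36  -0.933  0.001]
 [-0.    -0.002 -1.   ]]
```

>>> servo_tool:
  motion:
    - [[2.8,-1.9,0],0,-1]
    - [[2.8,-1.9,0],0,-1]
    - [[2.8,-1.9,0],0,-1]
    - [[2.8,-1.9,0],0,-1]
    - [[2.8,-1.9,0],0,-1]
    - [[2.8,-1.9,0],0,-1]
    - [[2.8,-1.9,0],0,-1]
    - [[2.8,-1.9,0],0,-1]
    - [[2.8,-1.9,0],0,-1]
    - [[2.8,-1.9,0],0,-1]

```text
time: 1.1
ee_pos: [0.4181, -0.3039, 0.2385]
ee_rot: [-0.0, 0.983, 0.183, -0.0]
ft_force: [1.1, -0.3, 0.1]
finger_gap: 0.0882
gripper_force: 0.0
```

>>> servo_tool:
  motion:
    - [[1.7,-3.3,0],0,-1]
    - [[1.7,-3.3,0],0,-1]
    - [[1.7,-3.3,0],0,-1]
    - [[1.7,-3.3,0],0,-1]
    - [[1.7,-3.3,0],0,-1]
    - [[1.7,-3.3,0],0,-1]
    - [[1.7,-3.3,0],0,-1]
    - [[1.7,-3.3,0],0,-1]
    - [[1.7,-3.3,0],-0.08,-1]
    - [[0,0,0],-0.08,-1]

```text
time: 2.1
ee_pos: [0.4543, 0.0332, 0.2388]
ee_rot: [-0.001, 0.964, 0.267, 0.001]
ft_force: [0.6, -0.1, 0.2]
finger_gap: 0.0882
gripper_force: 0.0
```

```bash
cat >> h.py <<'E'
def go(x,y,z,yaw):
    "remaining move to world TCP, tool-x yaw (deg), in current tool axes, cm / rad"
    s=manip.sense(); Rt=rot(s['ee_rot']); p=np.array(s['ee_pos']); a=np.degrees(np.arctan2(Rt[1,0],Rt[0,0]))
    print('t',s['time'],'p',np.round(p,4),'yaw',round(a,1),'tilt',np.round(Rt[:2,2],4),'gap',s['finger_gap'],s['gripper_force'],'F',np.round(s['ft_force'],1))
    print('tool cm',np.round(100*Rt.T@(np.array([x,y,z])-p),2),'turn',round(-np.radians(yaw-a),3))
E
python3 - <<'E'
from h import *
go(.461,.070,.085,30.3)
d=grab('wrist'); save(d,'pics/w1.png')
P=cloud(d); z=P[...,2]; m=(d['depth']>0)&(z>.128)&(z<.15)&(abs(P[...,0]-.46)<.06)&(abs(P[...,1]-.07)<.06)
m=cv2.morphologyEx(m.astype(np.uint8),cv2.MORPH_OPEN,np.ones((3,3)))>0
p=P[m]; print(m.sum(),p.mean(0),cv2.minAreaRect(p[:,:2].astype(np.float32)))
E
```

```text
t 2.1 p [0.4543 0.0332 0.2388] yaw 31.0 tilt [0.0012 0.0033] gap 0.08818519231600115 0.0 F [ 0.6 -0.1  0.2]
tool cm [ 2.43 -2.78 15.39] turn 0.012
1717 [0.46375715 0.06851656 0.1381189 ] ((0.462565541267395, 0.06843460351228714), (0.034182921051979065, 0.02806537225842476), 31.495906829833984)
```

View pics/w1.png

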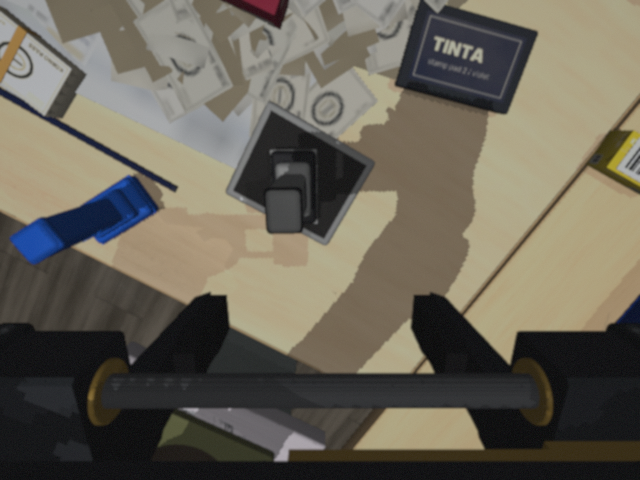

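The wrist view shows the grey scanner at (288,205) with its head square to the fingers, and the blue lookalike well to the left at (90,220). I align over it, then go down.

>>> servo_tool:
  motion:
    - [[1.25,-1.3,0],0,-1]
    - [[1.25,-1.35,0],0,-1]
    - [[0,0,1.5],0,-1]
    - [[0,0,1.5],0,-1]
    - [[0,0,1.5],0,-1]
    - [[0,0,1.5],0,-1]
    - [[0,0,1],0,-1]
    - [[0,0,0.5],0,-1]
    - [[0,0,0],0,-1]
    - [[0,0,0],0,-1]

```text
time: 3.15
ee_pos: [0.4622, 0.0623, 0.164]
ee_rot: [0.0, 0.965, 0.261, 0.0]
ft_force: [-0.0, 0.1, -0.2]
finger_gap: 0.0882
gripper_force: 0.0
```

Run:
```python
from h import *
go(.462,.069,.085,31)
d=load('wrist'); P=cloud(d); z=P[...,2]; v,u=np.mgrid[:480,:640]
m=(d['depth']>0)&(z>.006)&(z<.015)&(u>215)&(u<385)&(v>95)&(v<250)
m=cv2.morphologyEx(m.astype(np.uint8),cv2.MORPH_OPEN,np.ones((5,5)))>0
p=P[m]; print('pad',m.sum(),cv2.minAreaRect(p[:,:2].astype(np.float32)))
```

```text
t 3.15 p [0.4622 0.0623 0.164 ] yaw 30.2 tilt [ 0.0006 -0.    ] gap 0.08822435655298637 0.0 F [-0.   0.1 -0.2]
tool cm [ 0.32 -0.59  7.9 ] turn -0.014
pad 8412 ((0.47055375576019287, 0.08520601689815521), (0.11011521518230438, 0.16241900622844696), 1.899869441986084)
```

>>> servo_tool:
  motion:
    - [[0.3,-0.6,0],0,-1]
    - [[0,0,1.5],0,-1]
    - [[0,0,1.5],0,-1]
    - [[0,0,1.5],0,-1]
    - [[0,0,1.5],0,-1]
    - [[0,0,1],0,-1]
    - [[0,0,0.8],0,-1]
    - [[0,0,0],0,-1]
    - [[0,0,0],0,-1]
    - [[0,0,0],0,-1]

```text
time: 4.15
ee_pos: [0.4619, 0.0692, 0.0862]
ee_rot: [0.0, 0.965, 0.261, 0.001]
ft_force: [-0.2, -0.6, -0.0]
finger_gap: 0.0881
gripper_force: 0.0
```

>>> servo_tool:
  motion:
    - [[0,0,0],0,0]
    - [[0,0,0],0,0.2]
    - [[0,0,0],0,0.4]
    - [[0,0,0],0,0.6]
    - [[0,0,0],0,1]
    - [[0,0,0],0,1]
    - [[0,0,0],0,1]
    - [[0,0,0],0,1]
    - [[0,0,0],0,1]
    - [[0,0,0],0,1]
  grip_force: 25

```text
time: 5.15
ee_pos: [0.4615, 0.0691, 0.0857]
ee_rot: [0.0, 0.965, 0.261, -0.0]
ft_force: [-0.5, 0.5, -0.1]
finger_gap: 0.0269
gripper_force: 31.1
```

Run:
```python
from h import *
go(.627,.182,.186,8)
```

```text
t 5.15 p [0.4615 0.0691 0.0857] yaw 30.2 tilt [-0. -0.] gap 0.026854697867352395 31.104962015524507 F [-0.5  0.5 -0.1]
tool cm [ 19.98  -1.41 -10.03] turn 0.388
```

>>> servo_tool:
  motion:
    - [[0,0,-0.5],0,1]
    - [[0,0,-1],0,1]
    - [[0,0,-1.5],0,1]
    - [[0,0,-1.5],0,1]
    - [[0,0,-1.5],0,1]
    - [[0,0,-1.5],0,1]
    - [[0,0,-1.5],0,1]
    - [[0,0,-1.5],0,1]
    - [[0,0,-0.5],0,1]
    - [[0,0,0],0,1]

```text
time: 6.15
ee_pos: [0.4618, 0.0691, 0.1966]
ee_rot: [0.0, 0.965, 0.261, 0.001]
ft_force: [0.3, 0.3, -0.8]
finger_gap: 0.0267
gripper_force: 31.1
```

>>> servo_tool:
  motion:
    - [[1,0,0],0,1]
    - [[2,-0.2,0],0,1]
    - [[2.5,-0.2,0],0,1]
    - [[2.5,-0.2,0],0,1]
    - [[2.5,-0.2,0],0,1]
    - [[2.5,-0.2,0],0,1]
    - [[2.5,-0.2,0],0,1]
    - [[2.5,-0.2,0],0,1]
    - [[1.5,0,0],0,1]
    - [[0.5,0,0],0.05,1]

```text
time: 7.15
ee_pos: [0.6284, 0.1838, 0.1941]
ee_rot: [-0.0, 0.972, 0.237, -0.0]
ft_force: [-0.7, -0.5, -1.5]
finger_gap: 0.0267
gripper_force: 31.1
```

>>> servo_tool:
  motion:
    - [[0,0,0],0.08,1]
    - [[0,0,0],0.08,1]
    - [[0,0,0],0.08,1]
    - [[0,0,0],0.06,1]
    - [[0,0,0],0.04,1]
    - [[0,0,0],0,1]
    - [[0,0,0],0,1]
    - [[0,0,0],0,1]
    - [[0,0,0],0,1]
    - [[0,0,0],0,1]

```text
time: 8.15
ee_pos: [0.6273, 0.1819, 0.1956]
ee_rot: [0.0, 0.998, 0.069, -0.0]
ft_force: [0.3, -0.4, -2.0]
finger_gap: 0.027
gripper_force: 31.1
```

Run:
```python
from h import *
go(.627,.182,.186,8)
d=grab('side'); save(d,'pics/s2.png'); d=grab('wrist')
cv2.imwrite('pics/w2.png',d['frame'][:,:,::-1])
```

```text
t 8.15 p [0.6273 0.1819 0.1956] yaw 7.9 tilt [-0. -0.] gap 0.02704122489463965 31.118360655382276 F [ 0.3 -0.4 -2. ]
tool cm [-0.02 -0.02  0.96] turn -0.002
```

View pics/w2.png

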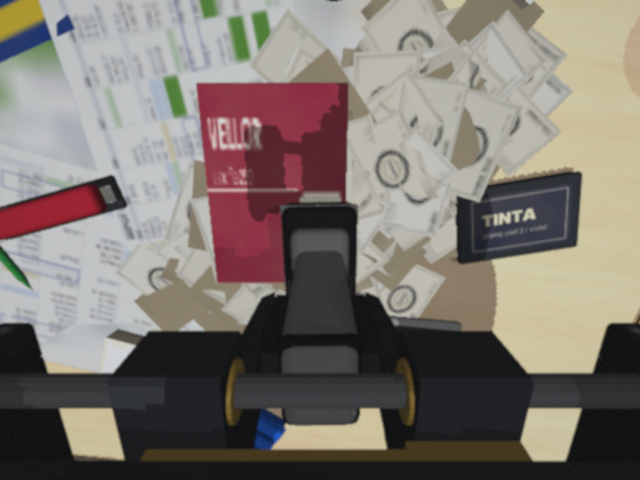

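View pics/s2.png

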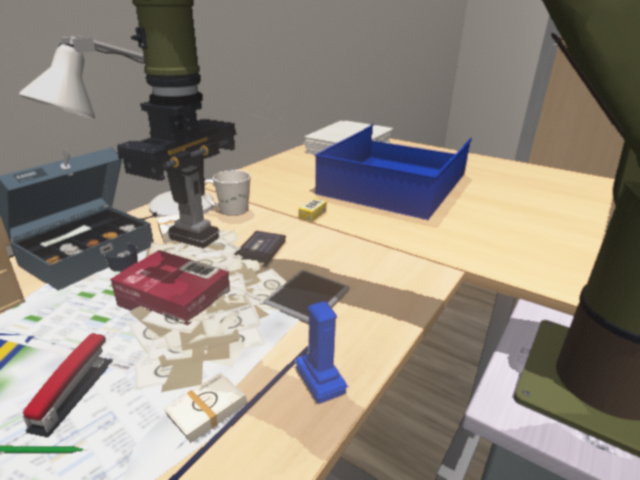

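The scanner is held upright over the label, and the label's far end shows at (321,196), in line with the head (280–357). I lower it 1 cm and hold.

>>> servo_tool:
  motion:
    - [[0,0,0.5],0,1]
    - [[0,0,0.5],0,1]
    - [[0,0,0],0,1]
    - [[0,0,0],0,1]
    - [[0,0,0],0,1]
    - [[0,0,0],0,1]
    - [[0,0,0],0,1]
    - [[0,0,0],0,1]
    - [[0,0,0],0,1]
    - [[0,0,0],0,1]

```text
time: 9.25
ee_pos: [0.6273, 0.1819, 0.1858]
ee_rot: [0.0, 0.998, 0.069, 0.0]
ft_force: [-1.0, 0.3, -1.4]
finger_gap: 0.0266
gripper_force: 31.1
```

>>> servo_tool:
  motion:
    - [[0,0,0],0,1]
    - [[0,0,0],0,1]
    - [[0,0,0],0,1]
    - [[0,0,0],0,1]
    - [[0,0,0],0,1]
    - [[0,0,0],0,1]
    - [[0,0,0],0,1]
    - [[0,0,0],0,1]
    - [[0,0,0],0,1]
    - [[0,0,0],0,1]

```text
time: 10.25
ee_pos: [0.6272, 0.1819, 0.1857]
ee_rot: [0.0, 0.998, 0.069, 0.0]
ft_force: [0.4, -0.6, -1.7]
finger_gap: 0.0269
gripper_force: 31.1
```

>>> servo_tool:
  motion:
    - [[0,0,0],0,1]
    - [[0,0,0],0,1]
    - [[0,0,0],0,1]
    - [[0,0,0],0,1]
    - [[0,0,0],0,1]
    - [[0,0,-0.3],0,1]
    - [[0,0,-0.7],0,1]
    - [[0,0,0],0,1]
    - [[0,0,0],0,1]
    - [[0,0,0],0,1]

```text
time: 11.25
ee_pos: [0.6271, 0.1819, 0.1957]
ee_rot: [0.0, 0.998, 0.069, -0.0]
ft_force: [0.3, -0.3, -1.6]
finger_gap: 0.0268
gripper_force: 31.1
```

Run:
```python
from h import *
go(.470,.070,.087,8)
# pad from top view and label offset check
d=grab('top'); P=cloud(d); z=P[...,2]; f=d['frame'].astype(int); v,u=np.mgrid[:480,:640]
m=(d['depth']>0)&(u>235)&(u<315)&(v>228)&(v<296)&(f.max(2)<75)
m=cv2.morphologyEx(m.astype(np.uint8),cv2.MORPH_OPEN,np.ones((5,5)))>0
p=P[m]; print('black pad',m.sum(),cv2.minAreaRect(p[:,:2].astype(np.float32)))
# wrist: lowest point of held scanner
```

```text
t 11.25 p [0.6271 0.1819 0.1957] yaw 7.9 tilt [-0.0001 -0.0001] gap 0.026758287054173893 31.118378578685224 F [ 0.3 -0.3 -1.6]
tool cm [-17.1    8.93  10.87] turn -0.002
black pad 2308 ((0.4194287657737732, 0.06809186935424805), (0.19724111258983612, 0.11089722812175751), 1.9482800960540771)
```

>>> servo_tool:
  motion:
    - [[-1,0.5,0],0,1]
    - [[-2,1,0],0,1]
    - [[-2,1.1,0],0,1]
    - [[-2,1.1,0],0,1]
    - [[-2,1.1,0],0,1]
    - [[-2,1.1,0],0,1]
    - [[-2,1.1,0],0,1]
    - [[-2,1,0],0,1]
    - [[-1.5,0.7,0],0,1]
    - [[-0.6,0.2,0],0,1]

```text
time: 12.3
ee_pos: [0.4686, 0.069, 0.1958]
ee_rot: [0.0, 0.998, 0.068, -0.001]
ft_force: [0.6, -0.4, -1.7]
finger_gap: 0.0266
gripper_force: 31.1
```

>>> servo_tool:
  motion:
    - [[0,0,0],0,1]
    - [[0,0,1],0,1]
    - [[0,0,1.5],0,1]
    - [[0,0,1.5],0,1]
    - [[0,0,1.5],0,1]
    - [[0,0,1.5],0,1]
    - [[0,0,1],0,1]
    - [[0,0,0],0,1]
    - [[0,0,0],0,1]
    - [[0,0,0],0,1]

```text
time: 13.3
ee_pos: [0.4707, 0.0704, 0.1161]
ee_rot: [-0.0, 0.998, 0.069, 0.001]
ft_force: [-0.5, -1.5, -0.8]
finger_gap: 0.027
gripper_force: 31.1
```

Run:
```python
from h import *
go(.470,.070,.086,8)
d=grab('wrist'); save(d,'pics/w3.png')
```

```text
t 13.3 p [0.4707 0.0704 0.1161] yaw 7.9 tilt [0.0013 0.0002] gap 0.02695150066122545 31.11819004174322 F [-0.5 -1.5 -0.8]
tool cm [-0.08  0.03  3.01] turn -0.002
```

View pics/w3.png

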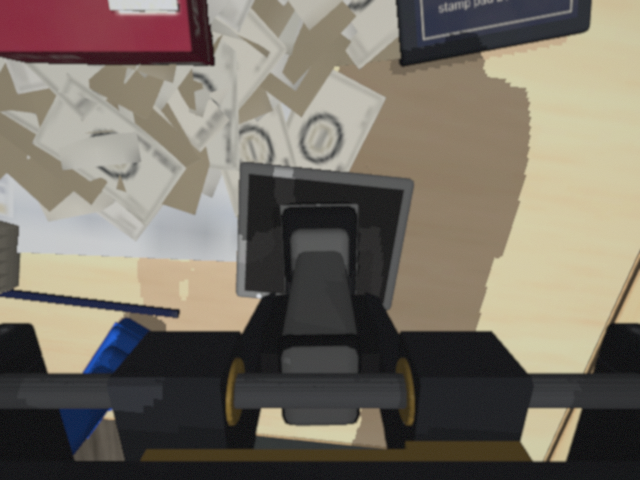

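The scanner is centred over the pad: the head is at about x=320, between pad edges at 240 and 405. I set it down slowly.

>>> servo_tool:
  motion:
    - [[0,0,0.8],0,1]
    - [[0,0,0.8],0,1]
    - [[0,0,0.7],0,1]
    - [[0,0,0.3],0,1]
    - [[0,0,0.2],0,1]
    - [[0,0,0.1],0,1]
    - [[0,0,0.1],0,1]
    - [[0,0,0.05],0,1]
    - [[0,0,0],0,1]
    - [[0,0,0],0,1]

```text
time: 14.35
ee_pos: [0.4702, 0.0703, 0.0856]
ee_rot: [-0.0, 0.998, 0.069, 0.0]
ft_force: [-1.4, 0.6, 5.5]
finger_gap: 0.0268
gripper_force: 30.7
```

Contact shows about 7 N of upward force, so I release it and retreat.

>>> servo_tool:
  motion:
    - [[0,0,0],0,0.4]
    - [[0,0,0],0,0.2]
    - [[0,0,0],0,0]
    - [[0,0,0],0,-0.3]
    - [[0,0,0],0,-0.6]
    - [[0,0,0],0,-1]
    - [[0,0,0],0,-1]
    - [[0,0,0],0,-1]
    - [[0,0,0],0,-1]
    - [[0,0,0],0,-1]

```text
time: 15.35
ee_pos: [0.4701, 0.0703, 0.0852]
ee_rot: [0.0, 0.998, 0.069, 0.0]
ft_force: [-0.5, -0.7, 1.2]
finger_gap: 0.0881
gripper_force: 0.0
```

>>> servo_tool:
  motion:
    - [[0,0,-0.5],0,-1]
    - [[0,0,-1],0,-1]
    - [[0,0,-1.5],0,-1]
    - [[0,0,-2],0,-1]
    - [[0,0,-2],0,-1]
    - [[0,0,-2],0,-1]
    - [[0,0,-2],0,-1]
    - [[0,0,-2],0,-1]
    - [[0,0,-1],0,-1]
    - [[0,0,0],0,-1]

```text
time: 16.35
ee_pos: [0.4708, 0.0704, 0.2267]
ee_rot: [-0.0, 0.998, 0.069, 0.002]
ft_force: [0.1, 0.1, 1.0]
finger_gap: 0.0881
gripper_force: 0.0
```

Run:
```python
from h import *
go(.470,.070,.2,8)
d=grab('side'); save(d,'pics/s4.png')
```

```text
t 16.35 p [0.4708 0.0704 0.2267] yaw 7.9 tilt [0.0033 0.0007] gap 0.08809276865150424 0.0 F [0.1 0.1 1. ]
tool cm [-0.1   0.03  2.67] turn -0.002
```

View pics/s4.png

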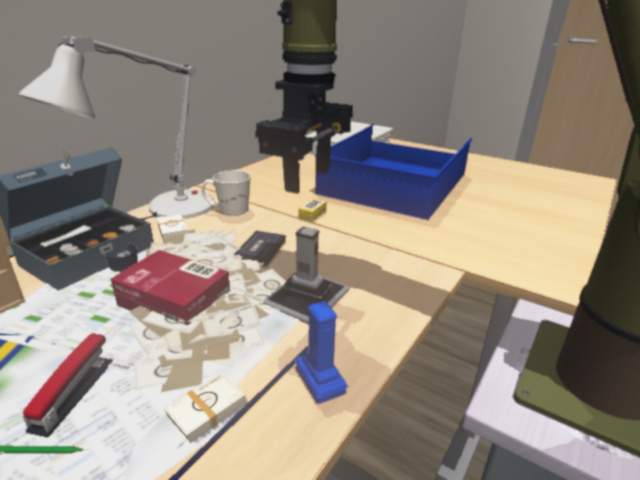

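The scanner stands upright on its pad at (307,260), the gripper is clear of it, and the cartons have not moved, so I hand the job in.

```bash
python3 -c "
from station import manip
print(manip.finish_job())"
```

```text
the job is handed in; nothing more can be done
None
```

I held the scanner still and upright for over two seconds about 5 cm above the larger carton's label, then set it back upright on the middle of its pad and let go; both cartons look unmoved, and the job is handed in, though no verdict was returned.

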